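# Stand the scale-weights tin heavy end down

## Robot

A 6-joint arm with a two-finger parallel gripper is mounted at the origin on the work surface. World frame = base frame: x ahead of the robot, y to its left, z up, the work surface at z = 0. Lengths are in m, angles in degrees, forces in N, time in s.
With the tool pointing down it reaches from about 0.25 to 0.775 m from the base axis. Payload 4 kg.
Tool frame: the origin (TCP) lies on the centre line of the jaws, within the pads' length; the fingertips stand 25 mm ahead of it and the grasp point (between the pads) lies 6 mm ahead of it (arm.finger_overhang is the distance from the TCP to the fingertips, in m); z points along the fingers, y is the line along which they close (so a half turn about z gives the same grasp; the last joint's range is limited). The gripper opens to 85 mm and grips with 20 to 120 N. Pads are 22 mm wide; open, the fingers measure 114 mm over their backs; the gripper's body (76 mm by 85 mm) begins 54 mm behind the grasp point. The pads swing forward as they close: fully open they stand 13 mm farther back than shut.
Start: joints at [-76.61, 4.996, 78.535, -0, 96.463, -5.907], TCP at [0.182, -0.519, 0.256] pointing down, gripper open.
Joint ranges: [-177.83, 177.83], [-43.37, 116.18], [15.69, 146.23], [-61.86, 241.86], [9.47, 152.12], [-147.06, 147.06]. Speed limits (degrees/s): [159.86, 159.86, 180, 180, 180, 180].

## Interface

Orientations are given as [roll, pitch, yaw] about the fixed x, y, z axes, in that order (R = Rz(yaw) Ry(pitch) Rx(roll)).
In Python, from rig import arm, optics gives the robot as it stands.
- The arm moves only by the tool carry_out, never from a script. Its argument "plan" is a list that holds one entry, the list of rows, each a list of 7 numbers: the turn, a rotation vector about the tool's x, y, z in degrees, then the shift along the tool's x, y, z in m, then the opening, from 0 (shut) to 1 (fully open). In form: [[[rx, ry, rz, dx, dy, dz, claw], ...]]. A call has 1 to 12 rows; each row shifts and turns the commanded pose from where the row before left it, along the tool's axes as they then stand; what a row does not reach is not made up. A row lasts 1/10 s, in which the tool goes at most 50 mm and 8.59 degrees, less where a joint would pass 70% of its speed; a pose out of reach is approached as far as the arm can. A call with a gripper value outside its range is refused whole. The fingers move at their own pace and stop on an object; "squeeze" is the grip in N (left out, the last holds). Time passes only in rows, so rows that do not move let the fingers close. It gives the time, the measured TCP pose, the force, the opening and the grip force at its end, in the units of the state.
- arm.sense(): the state, without advancing time (a new reading comes with each control period).
- optics.get_image(name): name is "scene" or "top" or "wrist"; returns (picture, depth): 384x512x3 uint8, blue, green, red; 384x512 float32, m along the optical axis (not along the pixel's ray), 0 where there is no reading.
- optics.calibration(name): a dict with "vfov" (degrees; the focal length in pixels is half the picture's height over the tangent of half this angle, whatever the lens; pixels are square), "cx", "cy" (the principal point, pixels), "distortion" ([k1, k2, p1, p2, k3] as OpenCV has them; the pictures are not rectified), "rvec" (rotation vector, rad) and "tvec" (3), from world to camera coordinates, as OpenCV has them. Camera axes: x right, y down, z forward; pixel columns grow to the right and rows downward; lengths in m; the calibration is good to about 2 mm. A picture is of the moment at which its call begins: read the wrist's pose just before it. calibration takes no time and is no camera call; for the wrist camera it gives the pose at the moment of the call.
- arm.sign_off(): hands the job in; it is judged then, once.
The state is a dict: "t": time; "joint_positions": joint angles; "qd": joint speeds; "joint_efforts": joint torques, N m; "position": TCP position; "eef_rot": TCP orientation; "ft_force": force on the tool from outside, world axes, zero at the start; "torque": the same for the moment, N m; "width": finger opening in m; "grip_force": force on a finger pad.
Only numpy, scipy, OpenCV 4.12 (cv2) and the standard library are available. Lean on these libraries where they do the work, as an engineer would, in place of code of your own. Each camera call takes 0.05 s, during which the arm holds its last target. There are 200 camera calls.

## Task

The long mint-green tin lying on the counter has all the kitchen-scale weights packed in one end, but both ends look the same. Lift the whole tin clear of the counter to find which end dips, then stand it upright on the round cork mat with the heavy end down, wholly on the mat and set down gently, and let go. Leave the mug, pepper mill and jar where they are.

Things in the scene. Friction and masses are not known exactly. Their poses are not given: they have to be found in the camera images.
- tin: closed mint-green tin, brass cap at each end, thin white bands, 180 x 55 x 65 mm, about 0.8 kg. Origin at its centre; x axis along the 180 mm length, y along the 55 mm width, z along the 65 mm thickness. It starts lying flat, z up, origin 32.5 mm above the counter. Its centre of mass lies about 48 mm from the centre, towards end 1 or end 2: hidden, and different from start to start
- tin_end1 (a point): centre of the tin's +x end face, 90 mm from its centre. Both ends look alike and are flat, and the tin stands on either; the load inside stays fixed. Lifted by its middle with a light grip, the heavy end dips (a tight grip may keep it level: then it shows as a moment on the wrist)
- tin_end2 (a point): centre of the tin's -x end face, 90 mm from its centre. Gripped across the 55 mm width about 60 mm from the centre towards the light end and lifted, the tin swings between the fingers, heavy end downwards, often stopping 15 to 35 degrees short of vertical because the pads grip; leaning the tool takes that out, and let go leaning less than 25 degrees with its heavy end on the mat it settles upright
- mat: round cork mat fixed on the counter, 150 mm across, 6 mm thick; origin at the centre of its underside, on the counter
- mug: blue mug, loose, 76 mm across, 90 mm tall, handle at its own +y side, reaching about 30 mm out; origin at the centre of its underside; leave alone
- mill: dark wooden pepper mill, loose, 56 mm across, 140 mm tall; origin at the centre of its underside; leave alone
- jar: glass jar with a wooden lid, loose, 68 mm across, 100 mm tall; origin at the centre of its underside; leave alone
Not all that is in view belongs to the job. Several things look just like the mat: the one meant starts farthest to the robot's right.

How it is judged:
By the outcome, as a careful person would: the job done as asked, in the order asked, and still so for the second after the job is handed in, with the robot touching nothing.
It also fails if it takes over 56 s, if anything falls off the work surface, if the arm or the gripper's body presses on something with over 40 N, if the wrist force passes 120 N, or if a joint passes its speed limit or range.

## Working session

There is one attempt and no reset: what is moved stays moved. The work goes in short steps, Python scripts to look and compute and a tool call to move; the robot and the scene stay as the last step left them, time stands still between calls to the robot, and variables do not carry over. Pictures are saved under pics/ and viewed, at most 10 in all, crops included, and the job is handed in when it is done.

Besides the shell and the picture viewer there is one more tool, called after "Call:" as name(argument=value, ...) on one line, values as JSON. carry_out: Moves the arm, as the interface text tells. Its arguments: {"type":"object","properties":{"plan":{"type":"array","items":{"type":"array","items":{"type":"array","items":{"type":"number"}}}},"squeeze":{"type":"number"}},"required":["plan"]}

```bash
ls; mkdir -p pics
cat > h.py <<'E'
import numpy as np,cv2
from rig import arm,optics
def K(c):
    f=192/np.tan(np.radians(c['vfov'])/2); return np.array([[f,0,c['cx']],[0,f,c['cy']],[0,0,1.]])
def pts(c,uv,d):
    uv=np.array(uv,float).reshape(-1,1,2)
    n=cv2.undistortPoints(uv,K(c),np.array(c['distortion'],float)).reshape(-1,2)
    P=np.c_[n,np.ones(len(n))]*np.array(d).reshape(-1,1)
    R=cv2.Rodrigues(np.array(c['rvec'],float))[0]
    return (P-np.array(c['tvec']).ravel())@R
def rayz(c,uv,z):
    a=pts(c,uv,np.zeros(len(uv)));b=pts(c,uv,np.ones(len(uv)))
    return a+(b-a)*((z-a[:,2])/(b-a)[:,2])[:,None]
def cloud(c,dep):
    v,u=np.mgrid[0:384,0:512]
    return pts(c,np.stack([u,v],-1).reshape(-1,2),dep.ravel()).reshape(384,512,3)
E
python3 - <<'E'
from h import *
s=arm.sense();print({k:np.round(v,3).tolist() for k,v in s.items()})
ims=[]
for n in("top","scene"):
    i,d=optics.get_image(n);cv2.imwrite(f"pics/{n}0.png",i);np.save(n+"0.npy",d);
    print(n,optics.calibration(n))
E
```

```text
pics
{'t': 0.0, 'joint_positions': [-76.611, 5.042, 78.627, 0.001, 96.463, -5.906], 'qd': [0.043, -0.018, 0.051, 0.033, 0.05, 0.012], 'joint_efforts': [-0.0, -35.186, -31.328, -0.0, 0.011, 0.0], 'position': [0.182, -0.519, 0.255], 'eef_rot': [-179.869, -0.014, 19.296], 'ft_force': [-0.125, -0.046, -0.721], 'torque': [-0.023, -0.036, -0.012], 'grip_force': 0.0, 'width': 0.085}
top {'vfov': 44.17774444250545, 'cx': 257.43304924860604, 'cy': 197.77739565012277, 'distortion': array([0.0177683, 0.       , 0.       , 0.       , 0.       ]), 'rvec': array([ 2.0981761 , -2.13083984,  0.17030905]), 'tvec': array([0.10306371, 0.54446689, 1.21785482])}
scene {'vfov': 51.69132252796472, 'cx': 250.62887036060837, 'cy': 192.15540913700403, 'distortion': array([-0.11987375,  0.        ,  0.        ,  0.        ,  0.        ]), 'rvec': array([ 1.61761745,  2.01670891, -0.77052786]), 'tvec': array([ 0.06052389, -0.35416229,  1.37130868])}
```

View pics/top0.png

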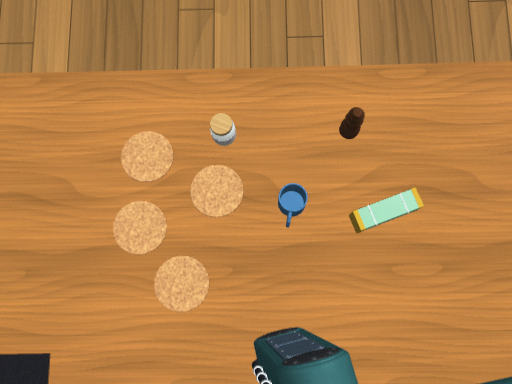

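View pics/scene0.png

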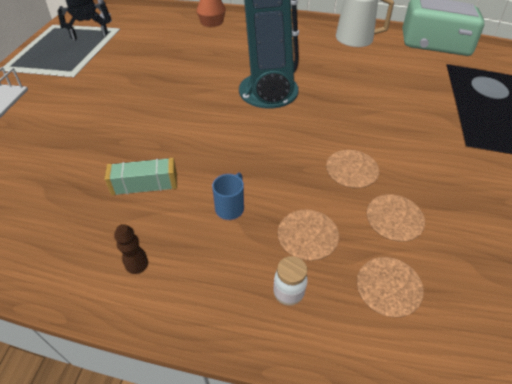

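The top view shows the tin at about (387,209), the mug at (291,203), the mill at (351,123) and the jar at (222,129). Four cork mats sit at (147,156), (217,190), (140,227) and (182,283). I'll compute world positions to see which mat is farthest right (lowest y).

Run:
```python
from h import *
i=cv2.imread("pics/top0.png");d=np.load("top0.npy");c=optics.calibration("top");P=cloud(c,d)
uv=[(147,156),(217,190),(140,227),(182,283)]
print(rayz(c,uv,.006).round(3).tolist(),[P[v,u].round(3).tolist() for u,v in uv])
hsv=cv2.cvtColor(i,cv2.COLOR_BGR2HSV)
Z=P[...,2]
# tin: points at height ~.065
v,u=np.mgrid[0:384,0:512]
m=(abs(Z-.065)<.012)&(u>330)&(u<440)&(v>165)&(v<250)
print(m.sum(),np.median(Z[m]))
r=cv2.minAreaRect((P[m][:,:2]*1000).astype(np.float32));print(r,cv2.boxPoints(r).round(0).tolist())
for n,(u0,v0) in dict(mug=(291,200),mill=(353,120),jar=(222,128)).items():
    q=(Z>.015)&(abs(u-u0)<30)&(abs(v-v0)<35);p=P[q];print(n,p.min(0).round(3),p.max(0).round(3))
# mats by colour refine: circle extents
crop=i[130:320,100:290];cv2.imwrite("pics/mats.png",cv2.resize(crop,None,fx=3,fy=3,interpolation=cv2.INTER_CUBIC))
lab=cv2.cvtColor(i,cv2.COLOR_BGR2LAB).astype(int)
for (a,b) in uv:
    ref=lab[b-15:b+15,a-15:a+15].reshape(-1,3).mean(0)
    base=lab[240:260,230:250].reshape(-1,3).mean(0)
    M=(np.abs(cv2.GaussianBlur(i,(5,5),0).astype(int).sum(2)-0)*0)
    g=cv2.cvtColor(cv2.GaussianBlur(i,(5,5),0),cv2.COLOR_BGR2LAB).astype(float)
    k=((g-ref)**2).sum(2)<((g-base)**2).sum(2)
    k&=(np.hypot(u-a,v-b)<33)
    print((a,b),k.sum(),u[k].mean(),v[k].mean(),rayz(c,[(u[k].mean(),v[k].mean())],.006).round(4))
```

```text
[[0.681, 0.408, 0.006], [0.579, 0.208, 0.006], [0.478, 0.421, 0.006], [0.324, 0.302, 0.006]] [[0.68, 0.407, 0.008], [0.579, 0.209, 0.004], [0.479, 0.423, 0.001], [0.324, 0.302, 0.007]]
1450 0.06490128871316365
((509.3404541015625, -245.78921508789062), (56.14218521118164, 180.74537658691406), 20.1694393157959) [[452.0, -171.0], [514.0, -340.0], [567.0, -321.0], [505.0, -151.0]]
mug [ 0.314 -0.035  0.015] [0.577 0.067 1.299]
mill [ 0.314 -0.193  0.015] [0.769 0.067 1.299]
jar [0.314 0.067 0.015] [0.769 0.221 1.299]
(147, 156) 2079 146.54016354016355 155.54208754208753 [[0.6821 0.4091 0.006 ]]
(217, 190) 2155 216.30580046403713 190.2538283062645 [[0.5779 0.2103 0.006 ]]
(140, 227) 2277 139.2261747913922 226.6152832674572 [[0.4792 0.4234 0.006 ]]
(182, 283) 2439 181.02173021730218 283.3653136531365 [[0.3233 0.3049 0.006 ]]
```

View pics/mats.png

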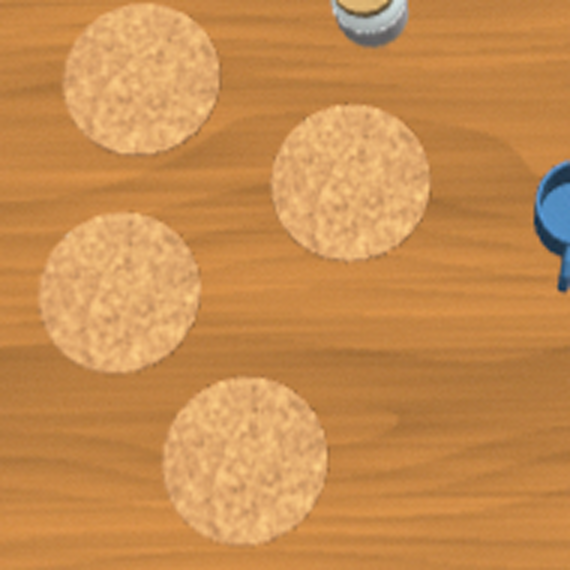

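The mats lie at y = 0.408, 0.209, 0.423 and 0.302. The one at top pixel (217,190), crop (351,181), has the lowest y, so it is farthest right: the target is (0.578, 0.209). In the crop it is a whole, unobstructed disc. The tin measures 56 x 181 mm at z 65 mm, which matches the given size. Its centre is (0.509,-0.246), with the long axis along (.344,-.939). Next I move above it.

Call:
carry_out(plan=[[[0,0,0,0.0363,-0.0136,0,1],[0,0,0,0.0363,-0.0136,0,1],[0,0,0,0.0363,-0.0136,0,1],[0,0,0,0.0363,-0.0136,0,1],[0,0,0,0.0363,-0.0136,0,1],[0,0,0,0.0363,-0.0136,0,1],[0,0,0,0.0363,-0.0136,0,1],[0,0,0,0.0363,-0.0136,0,1],[0,0,0,0.0363,-0.0136,0,1],[0,0,0,0.0363,-0.0136,0,1],[0,0,0,0.0363,-0.0136,0,1],[0,0,0,0,0,0,1]]])

```text
t: 1.3
position: [0.5117, -0.2425, 0.2552]
eef_rot: [-179.9, -0.0, 19.6]
ft_force: [-0.2, -0.4, -0.5]
width: 0.0852
grip_force: 0.0
```

Call:
carry_out(plan=[[[0,0,-8.26,0,0,0,1],[0,0,-8.26,0,0,0,1],[0,0,-8.26,0,0,0,1],[0,0,-8.26,0,0,0,1],[0,0,-8.26,0,0,0,1],[0,0,-8.26,0,0,0,1],[0,0,-8.26,0,0,0,1],[0,0,-8.26,0,0,0,1],[0,0,-8.26,0,0,0,1],[0,0,-8.26,0,0,0,1],[0,0,-8.26,0,0,0,1],[0,0,0,0,0,0,1]]])

```text
t: 2.5
position: [0.5085, -0.2465, 0.2558]
eef_rot: [-179.9, -0.0, 110.1]
ft_force: [0.9, 0.6, -0.3]
width: 0.0853
grip_force: 0.0
```

Run:
```python
from h import *
s=arm.sense();print({k:np.round(s[k],3).tolist() for k in('t','position','eef_rot','joint_positions','ft_force','torque')})
c=optics.calibration("wrist");i,d=optics.get_image("wrist");P=cloud(c,d);cv2.imwrite("pics/w1.png",i)
m=abs(P[...,2]-.065)<.012;m&=np.hypot(P[...,0]-.509,P[...,1]+.246)<.15
if m.sum(): print(m.sum(),cv2.minAreaRect((P[m][:,:2]*1000).astype(np.float32)))
print(rayz(optics.calibration("top"),[(292,192),(222,121),(356,113)],.09).round(3))
```

```text
{'t': 2.5, 'position': [0.508, -0.246, 0.256], 'eef_rot': [-179.937, -0.032, 110.093], 'joint_positions': [-31.595, 6.971, 76.441, -0.029, 96.652, -51.692], 'ft_force': [0.876, 0.553, -0.263], 'torque': [-0.015, -0.038, 0.046]}
7005 ((511.01641845703125, -245.33197021484375), (56.336509704589844, 177.7134246826172), 20.106964111328125)
[[ 0.552  0.004  0.09 ]
 [ 0.75   0.186  0.09 ]
 [ 0.764 -0.173  0.09 ]]
```

Call:
carry_out(plan=[[[0,0,0,0,0,0.022,1],[0,0,0,0,0,0.022,1],[0,0,0,0,0,0.022,1],[0,0,0,0,0,0.022,1],[0,0,0,0,0,0.022,1],[0,0,0,0,0,0.022,1],[0,0,0,0,0,0.022,1],[0,0,0,0,0,0.02,1],[0,0,0,0,0,0.02,1],[0,0,0,0,0,0.01,1],[0,0,0,0,0,0.01,1],[0,0,0,0,0,0,1]]])

```text
t: 3.75
position: [0.5084, -0.2457, 0.0411]
eef_rot: [-179.9, -0.1, 110.1]
ft_force: [-0.3, -0.1, 0.4]
width: 0.0854
grip_force: 0.0
```

Call:
carry_out(plan=[[[0,0,0,0,0,0,0],[0,0,0,0,0,0,0],[0,0,0,0,0,0,0],[0,0,0,0,0,0,0],[0,0,0,0,0,0,0],[0,0,0,0,0,0,0],[0,0,0,0,0,0,0],[0,0,0,0,0,0,0]]], squeeze=50)

```text
t: 4.55
position: [0.5105, -0.2464, 0.0438]
eef_rot: [179.9, 0.1, 110.1]
ft_force: [3.0, 0.6, 5.1]
width: 0.0548
grip_force: 55.4
```

Call:
carry_out(plan=[[[0,0,0,0,0,-0.005,0],[0,0,0,0,0,-0.01,0],[0,0,0,0,0,-0.015,0],[0,0,0,0,0,-0.015,0],[0,0,0,0,0,-0.015,0],[0,0,0,0,0,-0.015,0],[0,0,0,0,0,-0.01,0],[0,0,0,0,0,-0.005,0],[0,0,0,0,0,0,0],[0,0,0,0,0,0,0],[0,0,0,0,0,0,0],[0,0,0,0,0,0,0]]])

```text
t: 5.75
position: [0.5087, -0.2457, 0.1313]
eef_rot: [-179.9, -0.1, 110.2]
ft_force: [-0.4, -0.3, -8.4]
width: 0.0545
grip_force: 54.5
```

Run:
```python
from h import *
s=arm.sense();print({k:np.round(s[k],3).tolist() for k in('t','position','eef_rot','ft_force','torque','width','grip_force')})
i,d=optics.get_image("scene");cv2.imwrite("pics/s1.png",cv2.resize(i[80:300,50:300],None,fx=2.5,fy=2.5))
```

```text
{'t': 5.75, 'position': [0.509, -0.246, 0.131], 'eef_rot': [-179.929, -0.081, 110.155], 'ft_force': [-0.434, -0.268, -8.395], 'torque': [-0.345, -0.161, 0.035], 'width': 0.055, 'grip_force': 54.5}
```

View pics/s1.png

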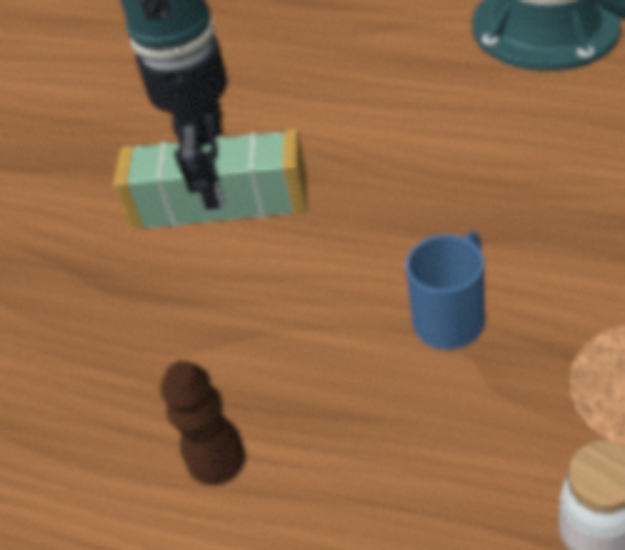

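The tin is clear of the counter and nearly level. The wrist moment (-0.35,-0.16) points to the +y end (mug side, right in this view) as heavy. I'll confirm with a lighter grip.

Call:
carry_out(plan=[[[0,0,0,0,0,0,0],[0,0,0,0,0,0,0],[0,0,0,0,0,0,0],[0,0,0,0,0,0,0],[0,0,0,0,0,0,0]]], squeeze=22)

```text
t: 6.3
position: [0.5092, -0.246, 0.1324]
eef_rot: [180.0, 0.0, 110.2]
ft_force: [0.0, -0.3, -8.5]
width: 0.0544
grip_force: 54.5
```

```bash
cat >> h.py <<'E'
def tinaxis(n):
    c=optics.calibration(n);i,d=optics.get_image(n);P=cloud(c,d);h=cv2.cvtColor(i,cv2.COLOR_BGR2HSV)
    m=(h[...,0]>62)&(h[...,0]<88)&(h[...,1]>40)&(h[...,2]>120)&(d>0)&(P[...,2]>.01)&(P[...,0]>.3)
    k,l,st,_=cv2.connectedComponentsWithStats(m.astype(np.uint8));
    j=1+st[1:,4].argmax();p=P[l==j];return i,p
E
python3 - <<'E'
from h import *
s=arm.sense();print({k:np.round(s[k],3).tolist() for k in('t','position','eef_rot','ft_force','torque','width','grip_force')})
for n in("top","scene"):
    i,p=tinaxis(n);a=(p-p.mean(0))[:,:2]@[.344,-.939]
    print(n,len(p),p.mean(0).round(3),"end A(+y) z",np.percentile(p[a<-.05,2],[5,50,95]).round(3),"end B z",np.percentile(p[a>.05,2],[5,50,95]).round(3))
E
```

```text
{'t': 6.3, 'position': [0.509, -0.246, 0.132], 'eef_rot': [179.997, 0.008, 110.156], 'ft_force': [0.026, -0.255, -8.472], 'torque': [-0.314, -0.143, -0.059], 'width': 0.054, 'grip_force': 54.522}Traceback (most recent call last):
  File "<stdin>", line 5, in <module>
    return _quantile_unchecked(
        a, q, axis, out, overwrite_input, method, keepdims, weights)
    return _ureduce(a,
                    func=_quantile_ureduce_func,
    ...<5 lines>...
                    overwrite_input=overwrite_input,
                    method=method)
    r = func(a, **kwargs)
    result = _quantile(arr,
                       quantiles=q,
    ...<2 lines>...
                       out=out,
                       weights=wgt)
    slices_having_nans = np.isnan(arr[-1, ...])
                                  ~~~^^^^^^^^^
IndexError: index -1 is out of bounds for axis 0 with size 0
```

The grip does not loosen without a re-grasp, but the moment (r×F = 0.37 N·m, as expected for 48 mm) clearly says the +y end is heavy. The next swing will confirm it. I'll lower, open and re-grip 60 mm towards the light end (tool -x).

Call:
carry_out(plan=[[[0,0,0,0,0,0.01,0],[0,0,0,0,0,0.015,0],[0,0,0,0,0,0.015,0],[0,0,0,0,0,0.015,0],[0,0,0,0,0,0.015,0],[0,0,0,0,0,0.01,0],[0,0,0,0,0,0.004,0],[0,0,0,0,0,0.002,0],[0,0,0,0,0,0.002,0],[0,0,0,0,0,0,0],[0,0,0,0,0,0,0]]])

```text
t: 7.45
position: [0.5096, -0.2462, 0.0451]
eef_rot: [179.9, 0.1, 110.2]
ft_force: [0.6, 0.1, -6.7]
width: 0.0546
grip_force: 54.5
```

Call:
carry_out(plan=[[[0,0,0,0,0,0,1],[0,0,0,0,0,0,1],[0,0,0,0,0,0,1],[0,0,0,0,0,0,1],[0,0,0,0,0,0,1],[0,0,0,0,0,0,1]]])

```text
t: 8.05
position: [0.5093, -0.246, 0.0445]
eef_rot: [180.0, 0.0, 110.2]
ft_force: [1.0, -0.5, -0.7]
width: 0.0854
grip_force: 0.0
```

Call:
carry_out(plan=[[[0,0,0,-0.015,0,0,1],[0,0,0,-0.015,0,0,1],[0,0,0,-0.015,0,0,1],[0,0,0,-0.015,0,0,1],[0,0,0,0,0,0,1],[0,0,0,0,0,0,0],[0,0,0,0,0,0,0],[0,0,0,0,0,0,0],[0,0,0,0,0,0,0],[0,0,0,0,0,0,0],[0,0,0,0,0,0,0],[0,0,0,0,0,0,0]]], squeeze=22)

```text
t: 9.25
position: [0.5298, -0.3019, 0.0442]
eef_rot: [180.0, -0.0, 110.2]
ft_force: [0.9, -0.1, -1.7]
width: 0.0549
grip_force: 24.7
```

Call:
carry_out(plan=[[[0,0,0,0,0,-0.01,0],[0,0,0,0,0,-0.015,0],[0,0,0,0,0,-0.015,0],[0,0,0,0,0,-0.02,0],[0,0,0,0,0,-0.02,0],[0,0,0,0,0,-0.02,0],[0,0,0,0,0,-0.02,0],[0,0,0,0,0,-0.02,0],[0,0,0,0,0,-0.02,0],[0,0,0,0,0,-0.015,0],[0,0,0,0,0,-0.01,0],[0,0,0,0,0,0,0]]])

```text
t: 10.45
position: [0.5304, -0.3029, 0.2316]
eef_rot: [179.9, 0.2, 110.1]
ft_force: [-0.2, 0.2, -7.9]
width: 0.0546
grip_force: 19.2
```

Call:
carry_out(plan=[[[0,0,0,0,0,-0.02,0],[0,0,0,0,0,-0.02,0],[0,0,0,0,0,-0.02,0],[0,0,0,0,0,-0.02,0],[0,0,0,0,0,-0.01,0],[0,0,0,0,0,0,0],[0,0,0,0,0,0,0]]])

```text
t: 11.15
position: [0.5296, -0.3022, 0.3178]
eef_rot: [-179.9, -0.1, 110.2]
ft_force: [-0.7, -0.0, -7.6]
width: 0.0546
grip_force: 21.9
```

Run:
```python
from h import *
s=arm.sense();print({k:np.round(s[k],3).tolist() for k in('t','position','eef_rot','ft_force','torque','width','grip_force')})
i,d=optics.get_image("scene");cv2.imwrite("pics/s2.png",i);np.save("s2.npy",d)
c=optics.calibration("scene");print(cv2.projectPoints(np.array([s['position']]),c['rvec'],c['tvec'],K(c),c['distortion'])[0].ravel())
cv2.imwrite("pics/s2c.png",cv2.resize(i[60:260,30:280],None,fx=3,fy=3))
```

```text
{'t': 11.15, 'position': [0.53, -0.302, 0.318], 'eef_rot': [-179.921, -0.098, 110.154], 'ft_force': [-0.66, -0.019, -7.585], 'torque': [-0.291, -0.075, 0.009], 'width': 0.055, 'grip_force': 21.866}
[88.84810705 87.87338423]
```

View pics/s2c.png

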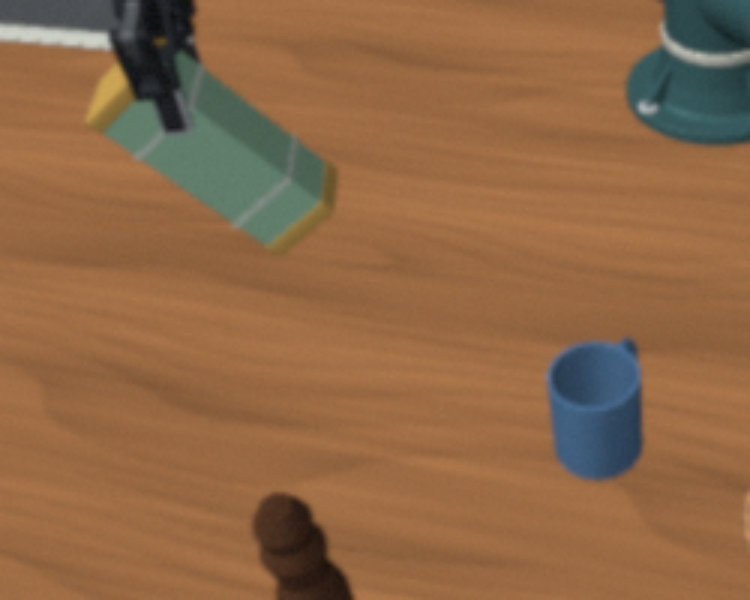

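The tin swung with its mug-side end down (crop (300,225)), so the heavy end is the +y one. Next I measure how far from vertical it stopped.

```bash
cat >> h.py <<'E'
def lean(n="scene"):
    """axis of tin from mint-green pixels near the TCP; returns unit axis (heavy end down) and spread"""
    s=arm.sense();i,p=None,None
    c=optics.calibration(n);i,d=optics.get_image(n);P=cloud(c,d);h=cv2.cvtColor(i,cv2.COLOR_BGR2HSV)
    t=np.array(s['position'])
    m=(h[...,0]>58)&(h[...,0]<92)&(h[...,1]>40)&(h[...,2]>70)&(d>0)&(np.linalg.norm(P-t-[0,0,-.07],axis=2)<.15)
    m=cv2.erode(m.astype(np.uint8),np.ones((3,3)))>0
    # dominant face plane by RANSAC
    p=P[m];rng=np.random.default_rng(0);best=None
    for _ in range(400):
        q=p[rng.choice(len(p),3,False)];nn=np.cross(q[1]-q[0],q[2]-q[0]);l=np.linalg.norm(nn)
        if l<1e-5: continue
        k=abs((p-q[0])@(nn/l))<.003
        if best is None or k.sum()>best.sum(): best=k
    f=p[best];u,S,V=np.linalg.svd(f-f.mean(0),full_matrices=False)
    return i,s,p,f,V
E
python3 - <<'E'
from h import *
i,s,p,f,V=lean()
print(len(p),len(f),p.mean(0).round(3),p.min(0).round(3),p.max(0).round(3));print("normal",V[2].round(3),"long",V[0].round(3))
R=np.array([[-.344,.939,0],[.939,.344,0],[0,0,-1]]) # tool x,y,z rows
print((R@V.T).T.round(3))
c=optics.calibration("scene");d=np.load("s2.npy")
uv=[(30+x/3,60+y/3) for x,y in[(150,150),(240,210),(215,100),(290,155)]]
Q=pts(c,uv,[d[int(round(v)),int(round(u))] for u,v in uv]);print(Q.round(3));
for a,b in((0,1),(2,3)):print((Q[b]-Q[a]).round(3),((R@(Q[b]-Q[a]))).round(3))
E
```

```text
1330 902 [ 0.54  -0.271  0.264] [ 0.49  -0.335  0.192] [ 0.573 -0.216  0.328]
normal [-0.939 -0.345  0.002] long [-0.234  0.633 -0.738]
[[ 0.675 -0.002  0.738]
 [-0.738 -0.     0.675]
 [-0.001 -1.    -0.002]]
[[ 0.565 -0.316  0.282]
 [ 0.546 -0.27   0.218]
 [ 0.522 -0.28   0.301]
 [ 0.506 -0.24   0.245]]
[-0.019  0.046 -0.064] [ 0.05  -0.002  0.064]
[-0.015  0.04  -0.056] [ 0.043 -0.001  0.056]
```

Run:
```python
from h import *
i,s,p,f,V=lean();print(np.round(s['torque'],3))
c=optics.calibration("scene")
n=np.array([.939,.344,0]);o=f.mean(0)@n;print("plane off from TCP",o-np.array(s['position'])@n)
# front-face points: crop pixels
cr=[(87,124),(137,158),(235,225),(276,251),(190,130),(289,180),(332,208)]
uv=[(30+(x+.5)/3-.5,60+(y+.5)/3-.5) for x,y in cr]
a=pts(c,uv,np.zeros(7));b=pts(c,uv,np.ones(7))-a
Q=a+b*((o-a@n)/(b@n))[:,None]
R=np.array([[-.344,.939,0],[.939,.344,0],[0,0,-1]])
T=(Q-np.array(s['position']))@R.T*1000;print(T.round(0))
for x,y in((0,1),(1,2),(0,3),(2,3),(5,6),(4,5),(1,4),(2,5),(3,6)):
    e=T[y]-T[x];print(x,y,np.linalg.norm(e).round(0),np.degrees(np.arctan2(e[0],e[2])).round(1))
```

```text
[-0.29  -0.114 -0.003]
plane off from TCP 0.02711566018094702
[[-64.  27.   7.]
 [-38.  27.  40.]
 [ 16.  27. 112.]
 [ 41.  27. 142.]
 [  7.  27.  21.]
 [ 67.  27.  74.]
 [ 93.  27. 105.]]
0 1 43.0 37.6
1 2 90.0 37.2
0 3 172.0 37.8
2 3 39.0 39.5
5 6 40.0 40.8
4 5 80.0 48.4
1 4 49.0 113.2
2 5 63.0 126.5
3 6 64.0 125.4
```

The tin leans 38° from vertical, heavy end towards tool +x. The edge lengths (172–180 mm and 64 mm) and the wrist moment both agree with this. I'll tighten the grip, carry it over the mug (bottom at 0.176 m), then turn so the wrist faces the base and lean the tool.

Call:
carry_out(plan=[[[0,0,0,0,0,0,0],[0,0,0,0,0,0,0],[0,0,0,0.011,0.005,0,0],[0,0,0,0.022,0.011,0,0],[0,0,0,0.028,0.0135,0,0],[0,0,0,0.028,0.0135,0,0],[0,0,0,0.028,0.0135,0,0],[0,0,0,0.028,0.0135,0,0],[0,0,0,0.028,0.0135,0,0],[0,0,0,0.028,0.0135,0,0],[0,0,0,0.028,0.0135,0,0]]], squeeze=60)

```text
t: 12.4
position: [0.5542, -0.047, 0.3196]
eef_rot: [180.0, -0.0, 110.2]
ft_force: [0.9, 0.4, -8.1]
width: 0.0545
grip_force: 59.3
```

Call:
carry_out(plan=[[[0,0,0,0.028,0.0135,0,0],[0,0,0,0.028,0.0135,0,0],[0,0,0,0.028,0.0135,0,0],[0,0,0,0.028,0.0135,0,0],[0,0,0,0.028,0.0135,0,0],[0,0,0,0.028,0.0135,0,0],[0,0,0,0.028,0.0135,0,0],[0,0,0,0.022,0.011,0,0],[0,0,0,0.011,0.005,0,0],[0,0,0,0,0,0,0]]])

```text
t: 13.4
position: [0.5787, 0.2058, 0.3189]
eef_rot: [-179.9, -0.0, 110.3]
ft_force: [1.1, -0.3, -7.3]
width: 0.0543
grip_force: 59.4
```

Call:
carry_out(plan=[[[0,0,-4,0,0,0,0],[0,0,-8,0,0,0,0],[0,0,-8,0,0,0,0],[0,0,-8,0,0,0,0],[0,0,-8,0,0,0,0],[0,0,-8,0,0,0,0],[0,0,-8,0,0,0,0],[0,0,-8,0,0,0,0],[0,0,-8,0,0,0,0],[0,0,-8,0,0,0,0],[0,0,-6,0,0,0,0],[0,0,-3,0,0,0,0]]])

```text
t: 14.6
position: [0.5795, 0.2024, 0.3197]
eef_rot: [-180.0, 0.0, -164.8]
ft_force: [-0.3, 0.4, -8.0]
width: 0.0544
grip_force: 59.4
```

Call:
carry_out(plan=[[[0,-3,0,0,0,0,0],[0,-5,0,0,0,0,0],[0,-5,0,0,0,0,0],[0,-5,0,0,0,0,0],[0,-5,0,0,0,0,0],[0,-5,0,0,0,0,0],[0,-5,0,0,0,0,0],[0,-3,0,0,0,0,0],[0,-2,0,0,0,0,0],[0,0,0,0,0,0,0],[0,0,0,0,0,0,0]]])

```text
t: 15.7
position: [0.5784, 0.2027, 0.3182]
eef_rot: [-180.0, 37.8, -164.9]
ft_force: [-0.0, -0.2, -7.6]
width: 0.0541
grip_force: 60.1
```

Run:
```python
from h import *
i,s,p,f,V=lean()
print({k:np.round(s[k],3).tolist() for k in('t','position','eef_rot','joint_positions','ft_force','torque','width','grip_force')})
print(len(p),len(f),p.mean(0).round(3),p.min(0).round(3),p.max(0).round(3),V.round(3).tolist())
c=optics.calibration("scene");u,v=cv2.projectPoints(np.array([s['position']]),c['rvec'],c['tvec'],K(c),c['distortion'])[0].ravel().astype(int);print(u,v)
u0,v0=max(u-90,0),max(v-50,0);print("crop",u0,v0);cv2.imwrite("pics/s3.png",cv2.resize(i[v0:v0+190,u0:u0+200],None,fx=3,fy=3))
```

```text
{'t': 15.7, 'position': [0.578, 0.203, 0.318], 'eef_rot': [-179.971, 37.76, -164.894], 'joint_positions': [13.558, -10.53, 93.511, 1.07, 59.274, -91.771], 'ft_force': [-0.019, -0.161, -7.577], 'torque': [-0.349, 1.103, 0.034], 'width': 0.054, 'grip_force': 60.149}
1242 1125 [0.633 0.212 0.271] [0.598 0.18  0.194] [0.642 0.239 0.336] [[-0.014, -0.001, 1.0], [0.252, -0.968, 0.002], [-0.968, -0.252, -0.014]]
320 132
crop 230 82
```

View pics/s3.png

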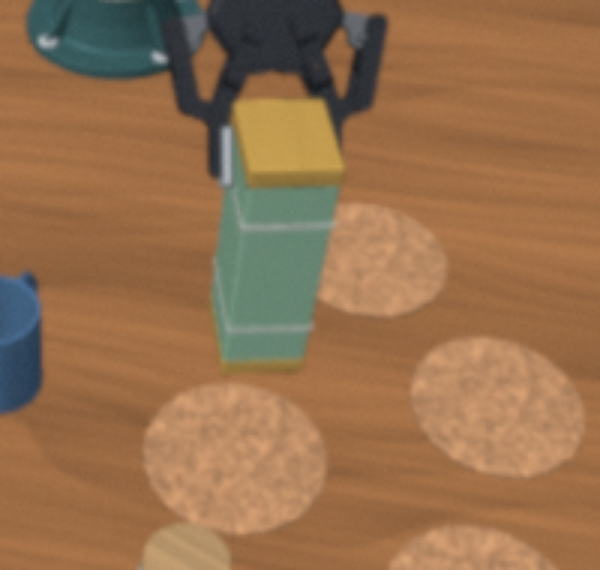

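The tin is upright within 1°, heavy end down. Now I measure its axis, top height and the mat in the same view.

Run:
```python
from h import *
i,s,p,f,V=lean();c=optics.calibration("scene")
_,d=optics.get_image("scene");P=cloud(c,d)
t=P[118:136,316:334].reshape(-1,3);print("top z",np.percentile(t[:,2],[10,50,90]).round(4),t.mean(0).round(4))
n=V[2]*np.sign(V[2][0]);l=np.array([-n[1],n[0],0]);l/=np.linalg.norm(l)
a=f@l;e=np.percentile(a,[1,99]);print("face width",e[1]-e[0])
ctr=(f@n).mean()*n+e.mean()*l-.0325*n;print("tin axis",ctr.round(4))
# edges via front face corners (crop px): bottom face corners
cr=[(226,371),(302,369),(247,187),(339,186)];uv=[(230+(x+.5)/3-.5,82+(y+.5)/3-.5) for x,y in cr]
A=pts(c,uv,np.zeros(4));B=pts(c,uv,np.ones(4))-A
Q=A+B*(((f@n).mean()-A@n)/(B@n))[:,None];print(Q.round(4))
print("mat scene",rayz(c,[(230+235/3,82+458/3)],.006).round(4))
```

```text
top z [0.3542 0.3552 0.356 ] [0.6077 0.2071 0.3565]
face width 0.04848029012142897
tin axis [0.6068 0.2078 0.0086]
[[0.6417 0.1945 0.1797]
 [0.6283 0.2444 0.1789]
 [0.6405 0.1907 0.3411]
 [0.6267 0.2423 0.3401]]
mat scene [[0.5847 0.2125 0.006 ]]
```

Call:
carry_out(plan=[[[0,0,0,0.0056,0.0003,0.0053,0],[0,0,0,0.0112,0.0006,0.0106,0],[0,0,0,0.0112,0.0006,0.0106,0],[0,0,0,0.0112,0.0006,0.0106,0],[0,0,0,0.0112,0.0007,0.0106,0],[0,0,0,0.0112,0.0007,0.0106,0],[0,0,0,0.0112,0.0007,0.0106,0],[0,0,0,0.0112,0.0007,0.0106,0],[0,0,0,0.0112,0.0006,0.0106,0],[0,0,0,0.0112,0.0006,0.0106,0],[0,0,0,0.0112,0.0006,0.0106,0],[0,0,0,0,0,0,0]]])

```text
t: 17.05
position: [0.5517, 0.2034, 0.154]
eef_rot: [180.0, 37.4, -164.8]
ft_force: [-1.2, 0.3, -8.7]
width: 0.054
grip_force: 59.8
```

Run:
```python
from h import *
i,s,p,f,V=lean()
print({k:np.round(s[k],3).tolist() for k in('t','position','eef_rot','ft_force','torque','width','grip_force')},V[0].round(3),V[2].round(3))
c=optics.calibration("scene");u,v=cv2.projectPoints(np.array([[.58,.21,.06]]),c['rvec'],c['tvec'],K(c),c['distortion'])[0].ravel().astype(int)
u0,v0=u-75,v-110;print("crop",u0,v0,"plane",(f@V[2]).mean());cv2.imwrite("pics/s4.png",cv2.resize(i[v0:v0+190,u0:u0+150],None,fx=3,fy=3))
```

```text
{'t': 17.05, 'position': [0.552, 0.203, 0.154], 'eef_rot': [179.998, 37.42, -164.828], 'ft_force': [-1.193, 0.328, -8.693], 'torque': [-0.399, 1.37, -0.021], 'width': 0.054, 'grip_force': 59.849} [-0.007  0.017 -1.   ] [-0.966 -0.258  0.002]
crop 234 109 plane -0.6419709952448167
```

View pics/s4.png

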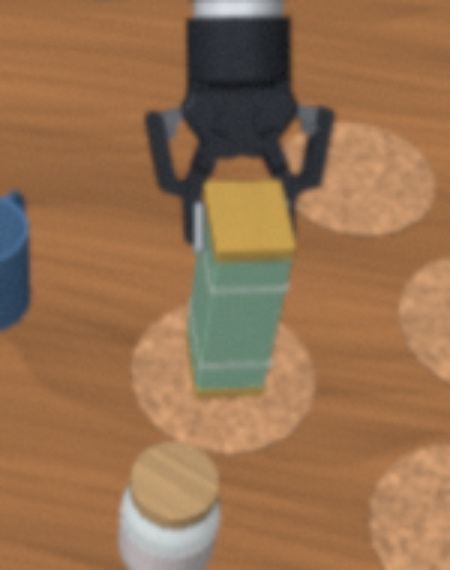

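Run:
```python
from h import *
c=optics.calibration("scene")
def g(cr,z): return rayz(c,[(234+(x+.5)/3-.5,109+(y+.5)/3-.5) for x,y in cr],z)
for z in(.010,.014): 
    q=g([(196,396),(264,393)],z);print(q.round(4),np.linalg.norm(q[0]-q[1]),(q.mean(0)-.0325*np.array([.966,.258,0])).round(4))
q=g([(132,375),(315,378),(222,452)],.006);print(q.round(4))
print(g([(262,258),(248,182)],.187).round(3))
```

```text
[[0.6098 0.1928 0.01  ]
 [0.5955 0.2456 0.01  ]] 0.054636617097968354 [0.5712 0.2108 0.01  ]
[[0.6126 0.1929 0.014 ]
 [0.5984 0.2453 0.014 ]] 0.05435667066391976 [0.5741 0.2107 0.014 ]
[[0.5976 0.1392 0.006 ]
 [0.5692 0.2849 0.006 ]
 [0.6546 0.2199 0.006 ]]
[[0.613 0.223 0.187]
 [0.542 0.205 0.187]]
```

Tin centre (0.573,0.211) against mat centre (0.583,0.212) in the same view, so I shift 8 mm outward while lowering. After that it goes in 1 mm steps until contact.

Call:
carry_out(plan=[[[0,0,0,-0.0008,-0.0007,0.0025,0],[0,0,0,-0.0008,-0.0007,0.0025,0],[0,0,0,-0.0008,-0.0007,0.0025,0],[0,0,0,0.0,0,0.0,0],[0,0,0,0,0,0,0]]])

```text
t: 17.6
position: [0.5614, 0.2036, 0.1549]
eef_rot: [-180.0, 38.0, -164.8]
ft_force: [0.2, 0.2, -7.1]
width: 0.0543
grip_force: 59.8
```

Call:
carry_out(plan=[[[0,0,0,0.0006,0,0.0008,0],[0,0,0,0,0,0,0],[0,0,0,0,0,0,0]]])

```text
t: 17.9
position: [0.5612, 0.2037, 0.1537]
eef_rot: [-180.0, 38.0, -164.8]
ft_force: [-0.8, 0.1, -8.6]
width: 0.0543
grip_force: 59.8
```

Call:
carry_out(plan=[[[0,0,0,0.0006,0,0.0008,0],[0,0,0,0,0,0,0],[0,0,0,0,0,0,0]]])

```text
t: 18.2
position: [0.5613, 0.2036, 0.1526]
eef_rot: [-180.0, 38.0, -164.8]
ft_force: [-0.5, -0.3, -8.5]
width: 0.054
grip_force: 59.8
```

Call:
carry_out(plan=[[[0,0,0,0.0006,0,0.0008,0],[0,0,0,0.0006,0,0.0008,0],[0,0,0,0,0,0,0],[0,0,0,0,0,0,0]]])

```text
t: 18.6
position: [0.5616, 0.2037, 0.1513]
eef_rot: [-180.0, 38.1, -164.8]
ft_force: [-0.5, -0.9, -5.1]
width: 0.0541
grip_force: 60.5
```

Call:
carry_out(plan=[[[0,0,0,0.0006,0,0.0008,0],[0,0,0,0,0,0,0],[0,0,0,0,0,0,0]]])

```text
t: 18.9
position: [0.5621, 0.2039, 0.1512]
eef_rot: [-180.0, 38.2, -164.8]
ft_force: [-1.5, 0.5, -0.4]
width: 0.0545
grip_force: 61.0
```

Call:
carry_out(plan=[[[0,0,0,0.0006,0,0.0008,0],[0,0,0,0,0,0,0],[0,0,0,0,0,0,0]]])

```text
t: 19.2
position: [0.5628, 0.204, 0.1512]
eef_rot: [-180.0, 38.3, -164.8]
ft_force: [-1.7, -0.5, 4.3]
width: 0.0543
grip_force: 61.8
```

Contact (fz rising past zero). I'll ease back 1 mm, open, and check before retreating.

Call:
carry_out(plan=[[[0,0,0,-0.0006,0,-0.0008,0],[0,0,0,0,0,0,0],[0,0,0,0,0,0,0.72],[0,0,0,0,0,0,0.8],[0,0,0,0,0,0,0.9],[0,0,0,0,0,0,1],[0,0,0,0,0,0,1],[0,0,0,0,0,0,1],[0,0,0,0,0,0,1]]])

```text
t: 20.1
position: [0.5614, 0.2036, 0.1498]
eef_rot: [-180.0, 38.0, -164.8]
ft_force: [0.2, 0.6, 0.6]
width: 0.0854
grip_force: 0.0
```

Run:
```python
from h import *
i,s,p,f,V=lean()
print({k:np.round(s[k],3).tolist() for k in('t','position','ft_force','torque','width','grip_force')},V[0].round(3),V[2].round(3))
```

```text
{'t': 20.1, 'position': [0.561, 0.204, 0.15], 'ft_force': [0.248, 0.576, 0.555], 'torque': [-0.055, 0.266, -0.006], 'width': 0.085, 'grip_force': 0.0} [ 0.015 -0.014  1.   ] [-0.965 -0.261  0.011]
```

Released and standing upright. I retreat straight back along the fingers, slowly at first.

Call:
carry_out(plan=[[[0,0,0,0,0,-0.005,1],[0,0,0,0,0,-0.01,1],[0,0,0,0,0,-0.015,1],[0,0,0,0,0,-0.015,1],[0,0,0,0,0,-0.015,1],[0,0,0,0,0,-0.015,1],[0,0,0,0,0,-0.015,1],[0,0,0,0,0,-0.015,1],[0,0,0,0,0,-0.01,1],[0,0,0,0,0,0,1],[0,0,0,0,0,0,1],[0,0,0,0,0,0,1]]])

```text
t: 21.35
position: [0.4928, 0.1851, 0.2394]
eef_rot: [-180.0, 37.9, -164.8]
ft_force: [-0.7, -1.0, -1.2]
width: 0.0852
grip_force: 0.0
```

Run:
```python
from h import *
s=arm.sense();print({k:np.round(s[k],3).tolist() for k in('t','position','ft_force','width','qd')})
i,d=optics.get_image("scene");cv2.imwrite("pics/s5.png",i)
```

```text
{'t': 21.35, 'position': [0.493, 0.185, 0.239], 'ft_force': [-0.692, -0.978, -1.18], 'width': 0.085, 'qd': [0.001, 0.565, 0.14, 0.147, -0.092, -0.006]}
```

View pics/s5.png

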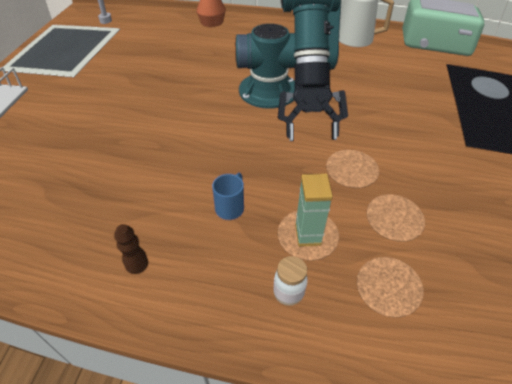

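The tin stands upright on the target mat, base at about (311,243) with the mat centred at (308,235). The gripper is clear. The mug (229,195), mill (130,248) and jar (290,281) have not moved.

```bash
python3 -c "
from h import *
print(arm.sign_off())"
```

```text
the job is handed in; nothing more can be done
None
```

The tin is standing upright on the right-most cork mat, heavy end (the one on the mug side) down and let go; the mug, mill and jar weren't touched, and the job was handed in at about 21 s.

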